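# Square a glass flower tile in the gluing board's corner, then lay it on its plaque

## Robot

A 6-joint arm with a two-finger parallel gripper is mounted at the origin on the work surface. World frame = base frame: x ahead of the robot, y to its left, z up, the work surface at z = 0. Lengths are in m, angles in degrees, forces in N, time in s.
With the tool pointing down it reaches from about 0.4 to 0.825 m from the base axis. Payload 7 kg.
Tool frame: the origin (TCP) lies at the very end of the fingers, on their centre line; the grasp point (between the pads) lies hold_point_z behind it (hold_point_z is the distance from the TCP to the grasp point, in m); z points along the fingers, y is the direction in which the jaws open and shut (so a half turn about z gives the same grasp; the last joint's range is limited). The gripper opens to 88 mm and grips with 3 to 60 N. Pads are 19 mm wide; open, the fingers measure 130 mm over their backs; the gripper's body (78 mm by 193 mm) begins 47 mm behind the grasp point.
Start: joints at [-52.191, 20.546, 0.682, 0, -70.136, -16.507], TCP at [0.245, -0.629, 0.227] pointing down, gripper open.
Joint ranges: [-176.03, 176.03], [-82.01, 121.73], [-58.28, 71.71], [-173.87, 95.51], [-174.79, -0.11], [-173.66, 173.66]. Speed limits (degrees/s): [136.94, 136.94, 172.46, 180, 180, 180].

## Interface

Orientations are given as [roll, pitch, yaw] about the fixed x, y, z axes, in that order (R = Rz(yaw) Ry(pitch) Rx(roll)).
In Python, from plant import get_obs, snapshot, close_job, hold_point_z gives the robot as it stands. The module is installed in compiled form; this text tells all that it offers.
- The arm moves only by the tool jog_arm, never from a script. Its argument "commands" is a list of rows, each a list of 4 numbers: the shift along the world's x, y, z in mm, then the turn about the world's z in degrees. In form: [[x, y, z, turn], ...]. A call has exactly 10 rows; each row shifts and turns the commanded pose from where the row before left it; what a row does not reach is not made up. A row lasts 1/12 s, in which the tool goes at most 41.7 mm and 7.16 degrees, less where a joint would pass 70% of its speed; a pose out of reach is approached as far as the arm can. A call is refused whole if a number of a shift passes 41.7 or a number of a turn 7.16, either way. A call with a gripper value outside its range is refused whole. "fingers" is the finger opening in mm, from 0 to 87.6, set as the call begins (left out, the last holds). The fingers move at their own pace and stop on an object; the grip force is fixed at half the most. Time passes only in rows, so rows that do not move let the fingers close, or fill a call up. It gives the time, the measured TCP pose, the force and the opening at its end, in the units of the state.
- get_obs(): the state, without advancing time (a new reading comes with each control period).
- snapshot(name): name is "scene" or "top" or "wrist"; returns a dict with "image" (480x640x3 uint8, red, green, blue), "fov_y" (degrees; the focal length in pixels is half the picture's height over the tangent of half this angle, whatever the lens; pixels are square), "cx", "cy" (the principal point, pixels), "rvec" (rotation vector, rad) and "tvec" (3), from world to camera coordinates, as OpenCV has them; the wrist camera has in their place "mount" (4x4, takes a point from camera to tool coordinates, whose origin is the TCP and whose axes are the flange's). Camera axes: x right, y down, z forward; pixel columns grow to the right and rows downward; lengths in m; the calibration is good to about 2 mm. A picture is of the moment at which its call begins: read the wrist's pose just before it. There is no depth.
- close_job(): hands the job in, once; it reports no verdict.
The state is a dict: "clock": time; "joint_pos": joint angles; "qvel": joint speeds; "tau": joint torques, N m; "tool_pos": TCP position; "orientation": TCP orientation; "force": force on the tool from outside, world axes, zero at the start; "moment": the same for the moment, N m; "opening": finger opening in m.
Only numpy, scipy, OpenCV 4.12 (cv2) and the standard library are available. Lean on these libraries where they do the work, as an engineer would, in place of code of your own. Each camera call takes 0.05 s, during which the arm holds its last target.

## Task

Slide the small glass flower tile along the white gluing board, without lifting it, until it is snug against both wooden stops in the board's corner, long side to the stop with the finger gap. Then take it up straight out of the corner and lay it gently, without dropping it, inside the brass outline on the plaque's blue panel, long side along the outline's long side (either end first), and let go. Leave the glue bottle, the dish and the brush where they are.

Things in the scene. Friction and masses are not known exactly. Their poses are not given: they have to be found in the camera images.
- tile: Glass tile with pressed flowers on a dark green card: flat box 50 (x) x 90 (y) x 10 (z) mm, 0.11 kg or so. Origin: centre of its underside; z up. It starts loose on the gluing board, lying flat, turned up to about 20 degrees from the board's axes and well away from the stops. Either end may lead (a half turn makes no difference).
- board: White gluing board, fixed, 200 (x) x 240 (y) x 8 (z) mm. Origin: centre of its underside on the table; z up. Two brown wooden stops, 14 mm wide and 8 mm high above the board's top, meet in one corner. Long stop: its inner face is the plane x = +80 mm, from y = -115 to +114 mm, with a finger gap 48 mm wide from y = +31 to +79 mm (board level there). End stop: its inner face is the plane y = +100 mm, from x = +10 to +94 mm. Push the tile towards the board's +x and +y.
- corner (a point): Inner corner where the two stops' inner faces meet, at the board's top surface (8 mm above the table). Axes as the board's: the tile's room lies towards -x and -y.
- home (a point): Where the centre of the tile's underside lies when the tile is home in the corner: 25 mm (x) and 45 mm (y) back from the corner, on the board's top surface, opposite the middle of the finger gap. Axes as the board's; the tile's 90 mm then runs along the board's y, and can be gripped across its 50 mm (along x) with one finger in the gap.
- plaque: Wooden plaque, fixed, 120 (x) x 160 (y) x 12 (z) mm, with a flush blue panel that carries a thin brass outline, 62 (x) x 102 (y) mm inside, centred. Origin: centre of its underside on the table; z up.
- panel (a point): Centre of the brass outline on the plaque's top surface (12 mm above the table). Axes as the plaque's: the outline's long side runs along y.
- glue: White glue bottle with an orange band, standing, 48 mm across and 105 mm high; origin at the centre of its foot. Leave alone.
- dish: Shallow dark green dish, 120 mm across and 28 mm high; origin at the centre of its foot. Leave alone.
- brush: Brush with a wooden handle, 160 mm long, lying on the table to the left of the work; origin near its middle, its x axis along the handle. Leave alone.
There are look-alikes about, which are no part of the job. There is more than one size of the plaque; the job needs the smallest. What is shaped like the tile but purple or red is not meant.

How it is judged:
By the outcome, as a careful person would: the job done as asked, in the order asked, and still so for the second after the job is handed in, with the robot touching nothing.
It also fails if it takes over 58 s, if anything falls off the work surface, if the arm or the gripper's body presses on something with over 40 N, if the wrist force passes 120 N, or if a joint passes its speed limit or range.

## Working session

There is one attempt and no reset: what is moved stays moved. The work goes in short steps, Python scripts to look and compute and a tool call to move; the robot and the scene stay as the last step left them, time stands still between calls to the robot, and variables do not carry over. Pictures are saved under pics/ and viewed, and the job is handed in when it is done.

Besides the shell and the picture viewer there is one more tool, called after "Request:" by a JSON object that holds its "method" and its "body", one argument or row to a line. jog_arm: Moves the arm, as the interface text tells. Its arguments: {"type":"object","properties":{"commands":{"type":"array","items":{"type":"array","items":{"type":"number"}}},"fingers":{"type":"number"}},"required":["commands"]}

```bash
mkdir -p pics
cat > h.py <<'E'
import numpy as np,cv2
from plant import get_obs,snapshot,close_job,hold_point_z
def save(n,im): cv2.imwrite('pics/'+n+'.png',cv2.cvtColor(im,cv2.COLOR_RGB2BGR))
E
python3 - <<'E'
from h import *
o=get_obs();print(o,hold_point_z)
for n in('scene','top','wrist'):
    s=snapshot(n);save(n+'0',s['image']);np.save(n+'0.npy',s,allow_pickle=True);print({k:v for k,v in s.items() if k!='image'})
E
```

```text
{'clock': 0.0, 'joint_pos': array([-5.21896438e+01,  2.05898660e+01,  6.33178830e-01, -1.89863524e-02,
       -7.01377798e+01, -1.65081474e+01]), 'qvel': array([ 0.01160612,  0.01111289, -0.0935933 ,  0.01773105, -0.08811807,
       -0.00984723]), 'tau': array([-3.02793469e-04, -5.82718313e+01,  2.93053383e+01,  6.99729905e+00,
        6.70801266e-03, -1.37453117e-04]), 'tool_pos': array([ 0.24501251, -0.62842014,  0.22563947]), 'orientation': array([ 1.79904355e+02, -9.73262150e-03, -1.58704249e+02]), 'force': array([ 0.05078639, -0.35522744,  0.51767216]), 'moment': array([ 0.00603596, -0.05508202, -0.02118174]), 'opening': 0.08800293674708508} 0.0188
{'fov_y': 43.9661758707177, 'cx': 319.73125672437686, 'cy': 241.57204100481906, 'rvec': array([ 1.28636022,  2.12700474, -1.04812071]), 'tvec': array([ 0.32708369, -0.23985555,  1.9532133 ])}
{'fov_y': 43.267504431139855, 'cx': 309.62446795330726, 'cy': 233.6618743272454, 'rvec': array([ 2.17891685, -2.19901505,  0.09056162]), 'tvec': array([-0.07115543,  0.52952243,  1.8408044 ])}
{'fov_y': 59.03732289074024, 'cx': 318.14526554396286, 'cy': 240.85208894284938, 'mount': array([[ 2.88462011e-06, -9.58625197e-01, -2.84671271e-01,
         7.68140208e-02],
       [ 9.99999885e-01,  1.39337486e-04, -4.59083224e-04,
         1.30941716e-04],
       [ 4.79754125e-04, -2.84671237e-01,  9.58625087e-01,
        -1.58134641e-01],
       [ 0.00000000e+00,  0.00000000e+00,  0.00000000e+00,
         1.00000000e+00]])}
```

View pics/top0.png

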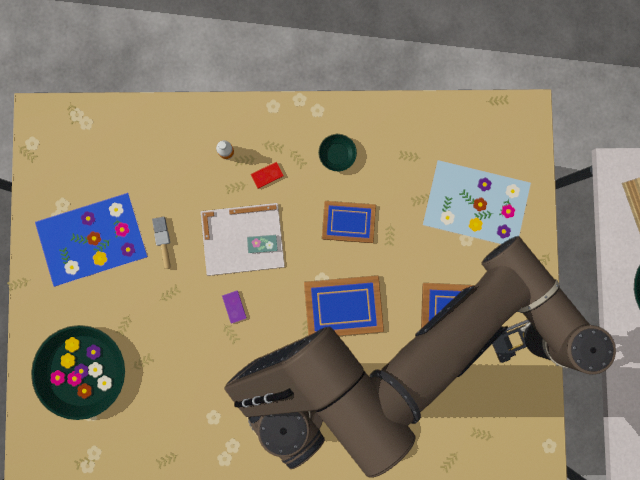

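View pics/scene0.png

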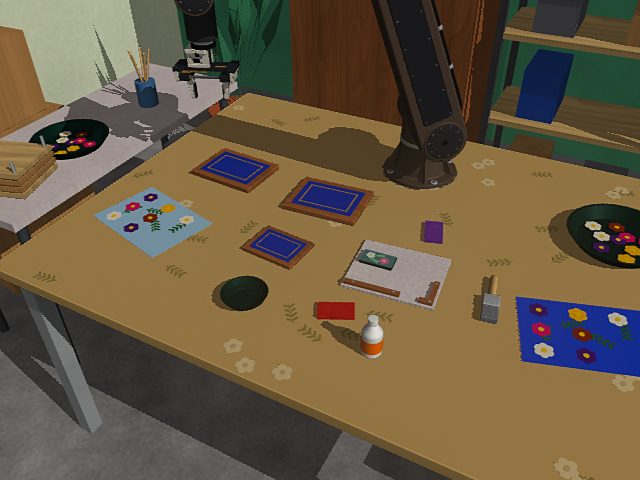

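View pics/wrist0.png

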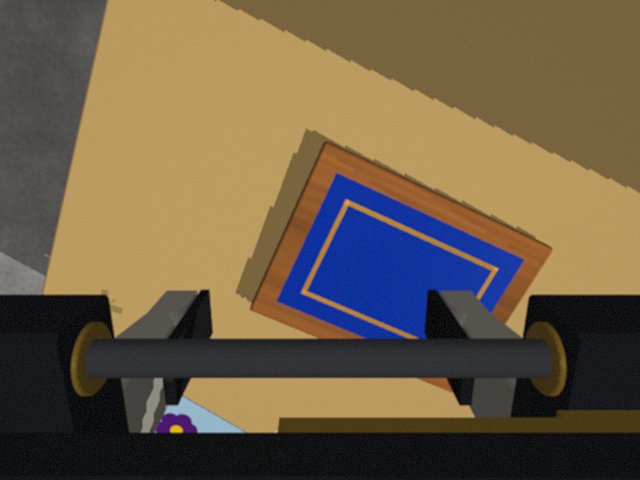

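The top view shows the board at (243,240), with its stops at the top and left and the green flower tile on it at (264,244). There are three plaques: A (349,222), B (344,307) and C (447,305), which is partly hidden by the arm. The purple tile at (234,307) and the red one at (267,176) are look-alikes. Next I'll measure these.

```bash
cat >> h.py <<'E'
def cam(s):
    f=s['image'].shape[0]/2/np.tan(np.radians(s['fov_y']/2))
    K=np.array([[f,0,s['cx']],[0,f,s['cy']],[0,0,1]])
    if 'mount' in s:
        from scipy.spatial.transform import Rotation as Ro
        o=s['obs'];T=np.eye(4);T[:3,:3]=Ro.from_euler('xyz',o['orientation'],degrees=True).as_matrix();T[:3,3]=o['tool_pos']
        M=T@s['mount'];return K,M[:3,:3],M[:3,3]
    R=cv2.Rodrigues(s['rvec'])[0];return K,R.T,-R.T@s['tvec']
def ray(s,px,z):
    K,R,c=cam(s);px=np.atleast_2d(np.asarray(px,float))
    d=np.c_[px,np.ones(len(px))]@np.linalg.inv(K).T@R.T
    return (c+d*((z-c[2])/d[:,2])[:,None])[:,:2]
def wrist():
    o=get_obs();s=snapshot('wrist');s['obs']=o;return s
def rect(s,mask,z):
    cs,_=cv2.findContours(mask.astype(np.uint8),cv2.RETR_EXTERNAL,cv2.CHAIN_APPROX_NONE)
    c=max(cs,key=cv2.contourArea)[:,0,:]
    w=ray(s,c,z)*1000
    (x,y),(a,b),t=cv2.minAreaRect(w.astype(np.float32))
    if a>b: a,b,t=b,a,t+90
    # t = direction of short side; normalise to (-90,90]
    return np.round([x,y,a,b,(t+90)%180-90],1), c.mean(0)
E
python3 - <<'E'
from h import *
t=np.load('top0.npy',allow_pickle=True).item();sc=np.load('scene0.npy',allow_pickle=True).item()
im=t['image']
cv2.imwrite('pics/c1.png',cv2.resize(cv2.cvtColor(im[180:350,190:400],cv2.COLOR_RGB2BGR),None,fx=3.5,fy=3.5,interpolation=cv2.INTER_CUBIC))
for s,n in((t,'top'),(sc,'scene')):
    hsv=cv2.cvtColor(s['image'],cv2.COLOR_RGB2HSV)
    m=cv2.inRange(hsv,(108,150,60),(128,255,255))
    k=cv2.morphologyEx(m,cv2.MORPH_CLOSE,np.ones((5,5)))
    nl,L,st,ce=cv2.connectedComponentsWithStats(k)
    for i in range(1,nl):
        if st[i,4]>300: print(n,'blue',ce[i].round(),rect(s,L==i,.012)[0])
E
```

```text
top blue [ 88. 239.] [518.8 597.1 205.9 295.5  17.2]
top blue [349. 221.] [ 566.6 -196.8   89.2  129.2   -4.9]
top blue [344. 306.] [ 304.8 -177.7  130.   187.9    4.6]
top blue [440. 300.] [ 327.1 -466.9   64.   124.6   41.1]
scene blue [542.  85.] [-864.4  211.8  171.1  749.5  -86.4]
scene blue [235. 167.] [ 279.5 -537.9  131.4  188.5   -3.3]
scene blue [328. 198.] [ 300.9 -181.4  131.9  189.2    4.3]
scene blue [278. 245.] [ 569.  -197.4   90.3  129.9   -4.9]
scene blue [582. 337.] [536.7 592.9 207.6 282.8  17.2]
```

View pics/c1.png

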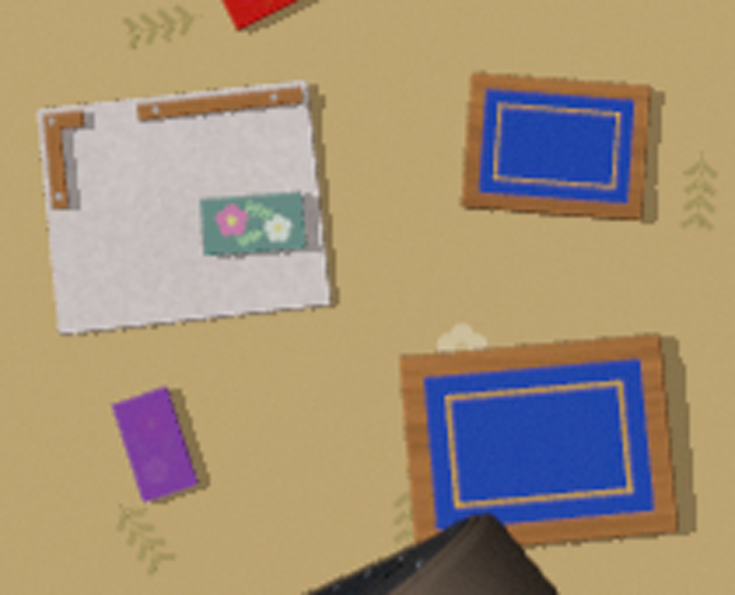

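The crop confirms plaque A at (349,222): its blue panel is about 90x130 mm, against 131x188 for the other two, so it is the smallest. The green flower tile on the board is the only green one. Now the board, stops and tile.

Run:
```python
from h import *
t=np.load('top0.npy',allow_pickle=True).item();sc=np.load('scene0.npy',allow_pickle=True).item()
for s,n,roi in((t,'top',(195,200,290,280)),(sc,'scene',(330,235,460,310))):
    hsv=cv2.cvtColor(s['image'],cv2.COLOR_RGB2HSV)
    R=np.zeros(hsv.shape[:2],np.uint8);x0,y0,x1,y1=roi;R[y0:y1,x0:x1]=255
    w=cv2.inRange(hsv,(0,0,110),(179,40,255))&R
    g=cv2.inRange(hsv,(70,60,30),(100,255,255))&R
    g=cv2.morphologyEx(g,cv2.MORPH_CLOSE,np.ones((9,9)))
    print(n,'board',rect(s,w,.008),'tile',rect(s,g,.018))
    b=cv2.inRange(hsv,(3,110,30),(14,255,220))&R
    nl,L,st,ce=cv2.connectedComponentsWithStats(b)
    for i in range(1,nl):
        if st[i,4]>30: print(' stop',ce[i].round(),rect(s,L==i,.016)[0])
```

```text
top board (array([516.2, 133.3, 199.9, 239.1,   5.7]), array([241.79061372, 238.7400722 ])) tile (array([499.3,  70.1,  45.5,  85.3,   3.9]), array([262.04878049, 243.85365854]))
 stop [257. 209.] [607.6  85.3  11.7  62.3   5.9]
 stop [237. 211.] [601.6 145.9  11.7  47.1   5.3]
 stop [207. 220.] [571.  236.6  30.8  55.6 -89.9]
scene board (array([523.3, 133.7, 204.1, 239.1,   5.8]), array([389.38209607, 275.21615721])) tile (array([505.6,  73. ,  48.7,  90.6,   3.7]), array([378.15662651, 258.44578313]))
 stop [371. 287.] [614.2 100.5  22.1 146.2   5.7]
 stop [430. 295.] [565.6 234.3  35.8  91.  -84.3]
```

Next I move above the board for a wrist view, with the jaws along the board's x.

Request:
{"method": "jog_arm", "body": {
  "commands": [
    [15,26.6,0,2.5],
    [15,26.6,0,2.5],
    [15,26.6,0,2.5],
    [15,26.6,0,2.5],
    [15,26.6,0,2.5],
    [15,26.6,0,2.5],
    [15,26.6,0,2.5],
    [15,26.6,0,2.5],
    [15,26.6,0,2.5],
    [15,26.6,0,2.5]
  ]
}}

```text
clock: 0.98
tool_pos: [0.3955, -0.3614, 0.2264]
orientation: [180.0, 0.0, -133.6]
force: [0.4, 0.8, -1.0]
opening: 0.0874
```

Request:
{"method": "jog_arm", "body": {
  "commands": [
    [9,26.6,0,2.5],
    [9,26.6,0,2.5],
    [9,26.6,0,2.5],
    [9,26.6,0,2.5],
    [9,26.6,0,2.5],
    [9,26.6,0,2.5],
    [9,26.6,0,2.5],
    [9,26.6,0,2.5],
    [9,26.6,0,2.5],
    [9,26.6,0,2.5]
  ]
}}

```text
clock: 1.82
tool_pos: [0.4852, -0.0955, 0.2266]
orientation: [-180.0, 0.0, -108.6]
force: [0.5, -0.2, 0.4]
opening: 0.0875
```

Request:
{"method": "jog_arm", "body": {
  "commands": [
    [5,29,0,2.7],
    [5,29,0,2.7],
    [5,29,0,2.7],
    [5,29,0,2.7],
    [5,29,0,2.7],
    [5,29,0,2.7],
    [5,29,0,2.7],
    [5,29,0,2.7],
    [5,29,0,2.7],
    [0,0,0,0]
  ]
}}

```text
clock: 2.65
tool_pos: [0.531, 0.1681, 0.226]
orientation: [-180.0, 0.0, -84.1]
force: [0.8, -0.1, -0.1]
opening: 0.0877
```

Run:
```python
from h import *
s=wrist();save('w1',s['image']);np.save('w1.npy',s,allow_pickle=True);print(s['obs']['tool_pos'],s['obs']['orientation'])
```

```text
[0.5309909  0.16811672 0.22601981] [-1.79988665e+02  1.03661203e-02 -8.40800486e+01]
```

View pics/w1.png

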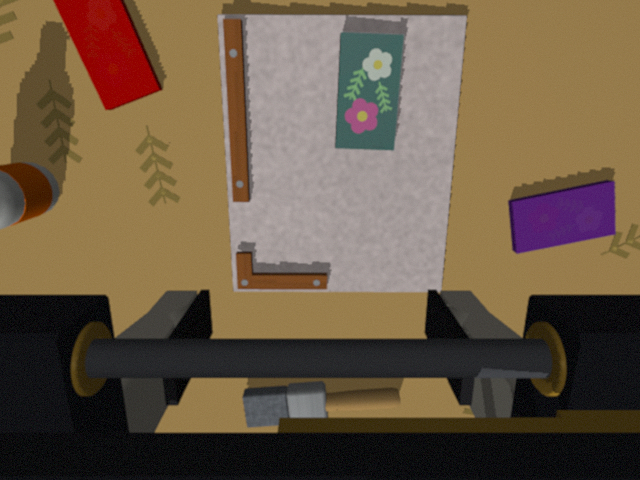

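The view shows the whole board: long stop at columns 224-250, end stop at rows 272-290, and the tile at (370,92).

```bash
cat >> h.py <<'E'
def masks(s):
    hsv=cv2.cvtColor(s['image'],cv2.COLOR_RGB2HSV)
    g=cv2.inRange(hsv,(72,60,30),(98,255,255))
    g=cv2.morphologyEx(g,cv2.MORPH_OPEN,np.ones((3,3)));g=cv2.morphologyEx(g,cv2.MORPH_CLOSE,np.ones((25,25)))
    b=cv2.inRange(hsv,(5,130,60),(13,255,200));b=cv2.morphologyEx(b,cv2.MORPH_OPEN,np.ones((3,3)))
    return g,b
def fitl(p):
    vx,vy,x,y=cv2.fitLine(p.astype(np.float32),cv2.DIST_HUBER,0,.01,.01).ravel();return np.array([x,y]),np.array([vx,vy])
def inter(l1,l2):
    A=np.c_[l1[1],-l2[1]];t=np.linalg.solve(A,l2[0]-l1[0]);return l1[0]+t[0]*l1[1]
def ang(l): return (np.degrees(np.arctan2(l[1][1],l[1][0]))+90)%180-90
E
python3 - <<'E'
from h import *
s=np.load('w1.npy',allow_pickle=True).item()
g,b=masks(s)
hsv=cv2.cvtColor(s['image'],cv2.COLOR_RGB2HSV)
print('hsv tile',hsv[60,360],hsv[140,385],'stop',hsv[120,236],hsv[281,290],hsv[120,246],'table',hsv[200,500],'purp',hsv[220,560])
print('tile top',rect(s,g,.018))
# long stop inner base edge: rightmost brown per row
P=[]
for r in list(range(25,195,3)):
    c=np.where(b[r,215:262])[0]
    if len(c):P.append((215+c.max()+.5,r))
Q=[]
for c in range(262,322,3):
    r=np.where(b[262:292,c])[0]
    if len(r):Q.append((c,262+r.min()-.5))
print(P[::12],Q[::5])
l1=fitl(ray(s,P,.008)*1000);l2=fitl(ray(s,Q,.008)*1000)
print('long face ang',ang(l1),'end ang',ang(l2),'corner',inter(l1,l2))
w=cv2.inRange(hsv,(0,0,120),(179,50,255));w[300:]=0
print('board',rect(s,w|b|g,.008))
E
```

```text
hsv tile [86 78 95] [85 84 97] stop [ 13 174 116] [ 12 177 118] [ 0 29 78] table [ 19 128 153] purp [139 181 113]
tile top (array([500.7,  70.2,  48.7,  88.1,   3.7]), array([368.11078717,  90.12536443]))
[(np.float64(234.5), 31)] [(292, np.float64(283.5))]
long face ang -84.00153 end ang -7.1046295 corner [595.3044  241.47763]
board (array([516.5, 131.9, 199.6, 239.1,   5.7]), array([327.66438356, 122.3413242 ]))
```

```bash
sed -i 's/(5,130,60),(13,255,200)/(3,140,40),(16,255,150)/' h.py
python3 - <<'E'
from h import *
s=np.load('w1.npy',allow_pickle=True).item()
cv2.imwrite('pics/c2.png',cv2.resize(cv2.cvtColor(s['image'][150:300,210:350],cv2.COLOR_RGB2BGR),None,fx=4,fy=4,interpolation=cv2.INTER_NEAREST))
g,b=masks(s)
P=[]
for r in list(range(25,195,3)):
    c=np.where(b[r,215:262])[0]
    if len(c):P.append((215+c.max()+.5,r))
Q=[]
for c in range(262,322,3):
    r=np.where(b[262:292,c])[0]
    if len(r):Q.append((c,262+r.min()-.5))
print(P[::12],Q[::5])
l1=fitl(ray(s,P,.008)*1000);l2=fitl(ray(s,Q,.008)*1000)
print('long face ang',ang(l1),'end ang',ang(l2),'corner',inter(l1,l2))
c,si=np.cos(np.radians(5.7)),np.sin(np.radians(5.7));R=np.array([[c,-si],[si,c]])
print('corner from board fit',np.array([516.5,131.9])+R@[80,100])
E
```

```text
[(np.float64(240.5), 25), (np.float64(242.5), 61), (np.float64(243.5), 97), (np.float64(245.5), 133), (np.float64(247.5), 169)] [(262, np.float64(273.5)), (277, np.float64(273.5)), (292, np.float64(273.5)), (307, np.float64(273.5))]
long face ang -84.37086 end ang 5.935501 corner [587.1129  241.24692]
corner from board fit [586.17247062 239.35113698]
```

View pics/c2.png

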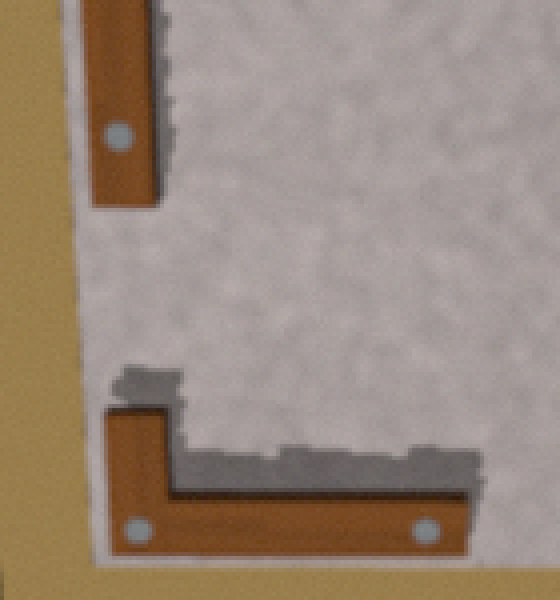

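Corner ≈ (586.5, 240), board yaw ≈ 5.75°, home ≈ (566, 193). The tile is at (500.7, 70.2), yaw 3.7°. Lowering around the tile.

Request:
{"method": "jog_arm", "body": {
  "commands": [
    [-3,-9.8,-15,-0.22],
    [-3,-9.8,-15,-0.22],
    [-3,-9.8,-15,-0.22],
    [-3,-9.8,-15,-0.22],
    [-3,-9.8,-15,-0.22],
    [-3,-9.8,-15,-0.22],
    [-3,-9.8,-15,-0.22],
    [-3,-9.8,-15,-0.22],
    [-3,-9.8,-15,-0.22],
    [-3,-9.8,-15,-0.22]
  ],
  "fingers": 87
}}

```text
clock: 3.53
tool_pos: [0.4997, 0.0649, 0.076]
orientation: [180.0, 0.0, -86.7]
force: [0.2, 0.2, -0.0]
opening: 0.0868
```

Request:
{"method": "jog_arm", "body": {
  "commands": [
    [0,0,-8,0],
    [0,0,-8,0],
    [0,0,-8,0],
    [0,0,-8,0],
    [0,0,-8,0],
    [0,0,-8,0],
    [0,0,-8,0],
    [0,0,-6,0],
    [0,0,0,0],
    [0,0,0,0]
  ]
}}

```text
clock: 4.37
tool_pos: [0.5, 0.0661, 0.0142]
orientation: [179.9, -0.0, -86.6]
force: [-0.5, -0.1, -0.5]
opening: 0.0869
```

Request:
{"method": "jog_arm", "body": {
  "commands": [
    [0.3,2,-1.5,0.1],
    [0.3,2,-1.2,0.1],
    [0,0,0,0],
    [0,0,0,0],
    [0,0,0,0],
    [0,0,0,0],
    [0,0,0,0],
    [0,0,0,0],
    [0,0,0,0],
    [0,0,0,0]
  ]
}}

```text
clock: 5.2
tool_pos: [0.5008, 0.0701, 0.0119]
orientation: [-180.0, 0.0, -86.4]
force: [-0.1, -0.3, 0.3]
opening: 0.0871
```

Request:
{"method": "jog_arm", "body": {
  "commands": [
    [0,0,0,0],
    [0,0,0,0],
    [0,0,0,0],
    [0,0,0,0],
    [0,0,0,0],
    [0,0,0,0],
    [0,0,0,0],
    [0,0,0,0],
    [0,0,0,0],
    [0,0,0,0]
  ],
  "fingers": 40
}}

```text
clock: 6.03
tool_pos: [0.5008, 0.0701, 0.0119]
orientation: [180.0, -0.0, -86.4]
force: [-0.5, 0.3, -0.3]
opening: 0.0492
```

Gripped (49 mm). Now I slide along the board, y first while aligning the yaw.

Request:
{"method": "jog_arm", "body": {
  "commands": [
    [1.4,5.8,0,0.2],
    [1.4,5.8,0,0.2],
    [1.4,5.8,0,0.2],
    [1.4,5.8,0,0.2],
    [1.4,5.8,0,0.2],
    [1.4,5.8,0,0.2],
    [1.4,5.8,0,0.2],
    [1.4,5.8,0,0.2],
    [1.4,5.8,0,0.2],
    [1.4,5.8,0,0.3]
  ]
}}

```text
clock: 6.87
tool_pos: [0.5149, 0.1287, 0.0118]
orientation: [180.0, -0.0, -84.3]
force: [0.1, -0.7, 0.4]
opening: 0.0498
```

Request:
{"method": "jog_arm", "body": {
  "commands": [
    [1.4,5.8,0,0],
    [1.4,5.8,0,0],
    [1.4,5.8,0,0],
    [1.4,5.8,0,0],
    [1.4,5.8,0,0],
    [1.4,5.8,0,0],
    [1.4,5.8,0,0],
    [1.4,5.8,0,0],
    [1.4,5.8,0,0],
    [0,0,0,0]
  ]
}}

```text
clock: 7.7
tool_pos: [0.528, 0.1817, 0.0119]
orientation: [-180.0, 0.0, -84.3]
force: [1.0, 0.0, 0.4]
opening: 0.0495
```

Request:
{"method": "jog_arm", "body": {
  "commands": [
    [3.7,0.6,0,0],
    [3.7,0.6,0,0],
    [3.7,0.6,0,0],
    [3.7,0.6,0,0],
    [3.7,0.6,0,0],
    [3.7,0.6,0,0],
    [3.7,0.6,0,0],
    [3.7,0.6,0,0],
    [3.7,0.6,0,0],
    [0,0,0,0]
  ]
}}

```text
clock: 8.53
tool_pos: [0.5618, 0.186, 0.0119]
orientation: [-179.9, 0.0, -84.3]
force: [1.7, -0.1, 1.2]
opening: 0.0498
```

Run:
```python
from h import *
s=wrist();save('w2',s['image']);np.save('w2.npy',s,allow_pickle=True);print(s['obs']['tool_pos'],s['obs']['orientation'],s['obs']['force'])
```

```text
[0.5617895  0.18600457 0.01186885] [-1.79947354e+02  1.13022719e-02 -8.42933212e+01] [ 1.65488929 -0.13056801  1.22392838]
```

View pics/w2.png

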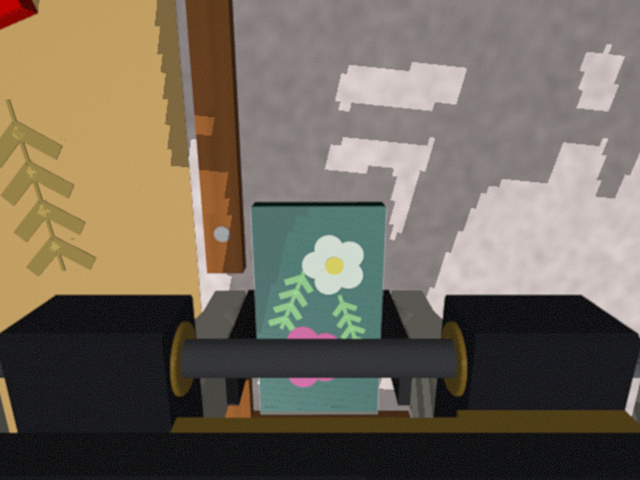

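The picture shows the tile held flat, its left edge (253 px) about 3-4 mm from the long stop's face (244 px), and the finger in the gap. Easing into the long stop.

Request:
{"method": "jog_arm", "body": {
  "commands": [
    [0.4,0.04,0,0],
    [0.4,0.04,0,0],
    [0.4,0.04,0,0],
    [0.4,0.04,0,0],
    [0.4,0.04,0,0],
    [0.4,0.04,0,0],
    [0.4,0.04,0,0],
    [0.4,0.04,0,0],
    [0,0,0,0],
    [0,0,0,0]
  ]
}}

```text
clock: 9.42
tool_pos: [0.5638, 0.1859, 0.0119]
orientation: [180.0, -0.0, -84.3]
force: [-2.4, -0.3, 3.2]
opening: 0.0496
```

Request:
{"method": "jog_arm", "body": {
  "commands": [
    [0.3,0.03,0,0],
    [0.3,0.03,0,0],
    [0.3,0.03,0,0],
    [0,0,0,0],
    [0,0,0,0],
    [0,0,0,0],
    [0,0,0,0],
    [0,0,0,0],
    [0,0,0,0],
    [0,0,0,0]
  ]
}}

```text
clock: 10.25
tool_pos: [0.5648, 0.1861, 0.0118]
orientation: [180.0, -0.0, -84.3]
force: [-1.8, -1.4, 2.8]
opening: 0.0495
```

Request:
{"method": "jog_arm", "body": {
  "commands": [
    [0.3,0.03,0,0],
    [0.3,0.03,0,0],
    [0.3,0.03,0,0],
    [0.3,0.03,0,0],
    [0,0,0,0],
    [0,0,0,0],
    [0,0,0,0],
    [0,0,0,0],
    [0,0,0,0],
    [0,0,0,0]
  ]
}}

```text
clock: 11.08
tool_pos: [0.5661, 0.1864, 0.0119]
orientation: [-180.0, 0.0, -84.3]
force: [-2.9, 0.5, 3.6]
opening: 0.0491
```

Run:
```python
from h import *
s=wrist();np.save('w3.npy',s,allow_pickle=True);print(s['obs']['tool_pos'],s['obs']['orientation'],s['obs']['force'],s['obs']['moment'])
cv2.imwrite('pics/c3.png',cv2.resize(cv2.cvtColor(s['image'][150:440,170:400],cv2.COLOR_RGB2BGR),None,fx=2,fy=2,interpolation=cv2.INTER_CUBIC))
```

```text
[0.56608884 0.18636505 0.01187279] [-1.79988948e+02  5.64534472e-03 -8.42941393e+01] [-2.92952531  0.48260948  3.64017778] [-0.05155049  0.92585739  0.03465113]
```

View pics/c3.png

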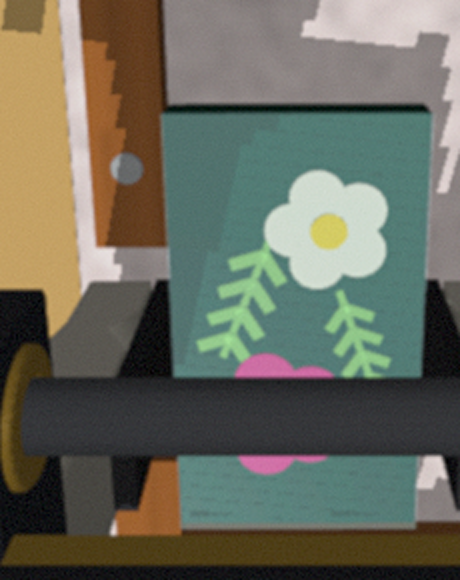

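Run:
```python
from h import *
from scipy.spatial.transform import Rotation as Ro
for n in('w2','w3'):
    s=np.load(n+'.npy',allow_pickle=True).item()
    g,b=masks(s); h=cv2.cvtColor(s['image'],cv2.COLOR_RGB2HSV)
    gg=cv2.inRange(h,(70,50,20),(100,255,255))
    L=[];Rr=[];S=[]
    for r in range(212,285,4):
        c=np.where(gg[r,200:430])[0]+200; L.append((c.min()-.5,r));Rr.append((c.max()+.5,r))
    for r in range(160,262,4):
        c=np.where(cv2.inRange(h[r:r+1,190:250],(0,90,20),(20,255,200))[0])[0]
        S.append((190+c.max()+.5,r))
    l=fitl(ray(s,L,.018)*1000);rr=fitl(ray(s,Rr,.018)*1000)
    st8=fitl(ray(s,S,.008)*1000);st16=fitl(ray(s,S,.016)*1000)
    def at(l,y): return l[0][0]+(y-l[0][1])*l[1][0]/l[1][1]
    tx=s['obs']['tool_pos'][:2]*1000
    y=tx[1]-30
    print(n,L[0],Rr[0],S[-1],'ang',ang(l),ang(rr),ang(st8),'x at y',y,[round(float(at(q,y)),1) for q in (l,rr,st8,st16)],'tcp',tx)
```

```text
w2 (np.float64(251.5), 212) (np.float64(384.5), 212) (np.float64(244.5), 260) ang -84.11065 -84.10686 -84.44912 x at y 156.00457112922837 [589.5, 540.3, 594.8, 593.3] tcp [561.78950134 186.00457113]
w3 (np.float64(251.5), 212) (np.float64(385.5), 212) (np.float64(249.5), 260) ang -84.11112 -84.18416 -86.92806 x at y 156.36505337949993 [593.8, 544.6, 596.5, 595.3] tcp [566.08884352 186.36505338]
```

The tile still moves with the tool (the same pixels in both pictures), and about 1 mm remains. I continue gently.

Request:
{"method": "jog_arm", "body": {
  "commands": [
    [0.2,0.02,0,0],
    [0.2,0.02,0,0],
    [0.2,0.02,0,0],
    [0.2,0.02,0,0],
    [0,0,0,0],
    [0,0,0,0],
    [0,0,0,0],
    [0,0,0,0],
    [0,0,0,0],
    [0,0,0,0]
  ]
}}

```text
clock: 11.97
tool_pos: [0.5662, 0.1863, 0.0119]
orientation: [180.0, -0.0, -84.3]
force: [-5.4, 1.2, 5.7]
opening: 0.0495
```

Request:
{"method": "jog_arm", "body": {
  "commands": [
    [0.2,0.02,0,0],
    [0.2,0.02,0,0],
    [0.2,0.02,0,0],
    [0,0,0,0],
    [0,0,0,0],
    [0,0,0,0],
    [0,0,0,0],
    [0,0,0,0],
    [0,0,0,0],
    [0,0,0,0]
  ]
}}

```text
clock: 12.8
tool_pos: [0.5662, 0.1863, 0.0118]
orientation: [179.9, -0.0, -84.3]
force: [-8.1, 1.4, 7.2]
opening: 0.0496
```

Contact with the long stop: stalled at x=566.2 with 8 N. Now slide along it toward the end stop.

Request:
{"method": "jog_arm", "body": {
  "commands": [
    [-0.05,0.5,0,0],
    [-0.05,0.5,0,0],
    [-0.05,0.5,0,0],
    [-0.05,0.5,0,0],
    [-0.05,0.5,0,0],
    [-0.05,0.5,0,0],
    [-0.05,0.5,0,0],
    [-0.05,0.5,0,0],
    [0,0,0,0],
    [0,0,0,0]
  ]
}}

```text
clock: 13.63
tool_pos: [0.566, 0.1884, 0.0118]
orientation: [179.9, -0.1, -84.3]
force: [-4.7, -7.5, 7.7]
opening: 0.0494
```

Request:
{"method": "jog_arm", "body": {
  "commands": [
    [-0.02,0.2,0,0],
    [-0.02,0.2,0,0],
    [-0.02,0.2,0,0],
    [-0.02,0.2,0,0],
    [-0.02,0.2,0,0],
    [-0.02,0.2,0,0],
    [0,0,0,0],
    [0,0,0,0],
    [0,0,0,0],
    [0,0,0,0]
  ]
}}

```text
clock: 14.47
tool_pos: [0.5659, 0.1895, 0.0119]
orientation: [179.9, -0.1, -84.3]
force: [-4.7, -6.8, 7.7]
opening: 0.0496
```

Request:
{"method": "jog_arm", "body": {
  "commands": [
    [-0.03,0.3,0,0],
    [-0.03,0.3,0,0],
    [-0.03,0.3,0,0],
    [-0.03,0.3,0,0],
    [-0.03,0.3,0,0],
    [-0.03,0.3,0,0],
    [0,0,0,0],
    [0,0,0,0],
    [0,0,0,0],
    [0,0,0,0]
  ]
}}

```text
clock: 15.3
tool_pos: [0.5657, 0.1913, 0.0118]
orientation: [179.9, -0.1, -84.3]
force: [-3.2, -7.6, 7.6]
opening: 0.0496
```

Request:
{"method": "jog_arm", "body": {
  "commands": [
    [-0.02,0.2,0,0],
    [-0.02,0.2,0,0],
    [-0.02,0.2,0,0],
    [-0.02,0.2,0,0],
    [-0.02,0.2,0,0],
    [-0.02,0.2,0,0],
    [0,0,0,0],
    [0,0,0,0],
    [0,0,0,0],
    [0,0,0,0]
  ]
}}

```text
clock: 16.13
tool_pos: [0.5656, 0.1923, 0.0118]
orientation: [179.9, -0.2, -84.3]
force: [-3.0, -9.1, 8.1]
opening: 0.0492
```

Request:
{"method": "jog_arm", "body": {
  "commands": [
    [0.03,0.2,0,0],
    [0.03,0.2,0,0],
    [0.03,0.2,0,0],
    [0.03,0.2,0,0],
    [0.03,0.2,0,0],
    [0.03,0.2,0,0],
    [0,0,0,0],
    [0,0,0,0],
    [0,0,0,0],
    [0,0,0,0]
  ]
}}

```text
clock: 16.97
tool_pos: [0.5656, 0.1924, 0.0118]
orientation: [179.8, -0.2, -84.3]
force: [-2.7, -13.5, 9.7]
opening: 0.0493
```

Request:
{"method": "jog_arm", "body": {
  "commands": [
    [0.1,0.2,0,0],
    [0.1,0.2,0,0],
    [0.1,0.2,0,0],
    [0.1,0.2,0,0],
    [0,0,0,0],
    [0,0,0,0],
    [0,0,0,0],
    [0,0,0,0],
    [0,0,0,0],
    [0,0,0,0]
  ]
}}

```text
clock: 17.8
tool_pos: [0.5656, 0.1924, 0.0118]
orientation: [179.7, -0.3, -84.4]
force: [-2.0, -16.1, 10.6]
opening: 0.0496
```

Contact with the end stop (16 N, stalled at y=192.4). Pressing a bit more toward the long stop, then look.

Request:
{"method": "jog_arm", "body": {
  "commands": [
    [0.2,-0.1,0,0],
    [0.2,-0.1,0,0],
    [0.2,-0.1,0,0],
    [0.2,-0.1,0,0],
    [0.2,0,0,0],
    [0.2,0,0,0],
    [0,0,0,0],
    [0,0,0,0],
    [0,0,0,0],
    [0,0,0,0]
  ]
}}

```text
clock: 18.63
tool_pos: [0.5656, 0.1924, 0.0118]
orientation: [179.7, -0.3, -84.4]
force: [-9.0, -12.4, 15.3]
opening: 0.0492
```

Run:
```python
from h import *
s=wrist();np.save('w4.npy',s,allow_pickle=True);print(s['obs']['tool_pos'],s['obs']['orientation'],s['obs']['force'],s['obs']['moment'])
cv2.imwrite('pics/c4.png',cv2.resize(cv2.cvtColor(s['image'][150:440,170:400],cv2.COLOR_RGB2BGR),None,fx=2,fy=2,interpolation=cv2.INTER_CUBIC))
```

```text
[0.5656469  0.19237549 0.01181394] [179.65697816  -0.26770407 -84.35925002] [ -8.99991712 -12.38852912  15.28986087] [-4.51116172  2.98927711 -0.08788412]
```

View pics/c4.png

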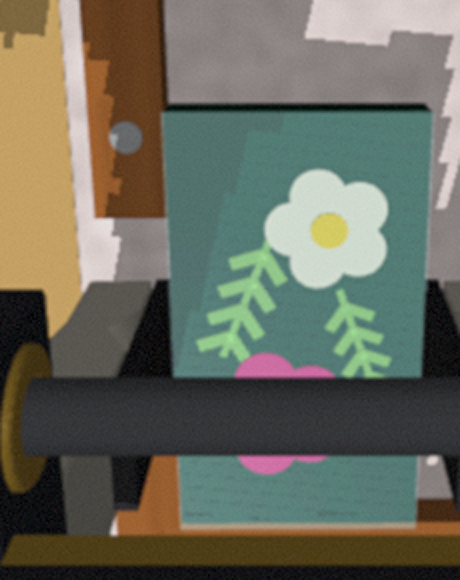

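Run:
```python
from h import *
s=np.load('w4.npy',allow_pickle=True).item();h=cv2.cvtColor(s['image'],cv2.COLOR_RGB2HSV)
gg=cv2.inRange(h,(70,50,20),(100,255,255))
L=[];Rr=[];S=[]
for r in range(212,400,2):
    if 290<r<300 or 335<r<385: continue
    c=np.where(gg[r,245:285])[0]+245
    if len(c): L.append((c.min()-.5,r))
for r in range(4,198,3):
    c=np.where(cv2.inRange(h[r:r+1,190:265],(0,90,20),(20,255,200))[0])[0]; S.append((190+c.max()+.5,r))
print(L[::10],S[::10])
l=fitl(ray(s,L,.018)*1000);a=fitl(ray(s,S,.008)*1000);print(ang(l),ang(a))
for y in (150,190,235):
    f=lambda l:l[0][0]+(y-l[0][1])*l[1][0]/l[1][1]
    print(y,f(l),f(a))
```

```text
[(np.float64(251.5), 212), (np.float64(252.5), 232), (np.float64(253.5), 252), (np.float64(254.5), 272), (np.float64(253.5), 300), (np.float64(254.5), 320), (np.float64(260.5), 390)] [(np.float64(244.5), 4), (np.float64(245.5), 34), (np.float64(247.5), 64), (np.float64(248.5), 94), (np.float64(249.5), 124), (np.float64(250.5), 154), (np.float64(252.5), 184)]
-84.39314 -84.37582
150 594.4744 595.3889
190 590.5476 591.4498
235 586.1299 587.0184
```

Both edges are parallel (-84.39° against -84.38°) and the tool is stalled in both directions with 9 and 12 N, so the tile is snug. I relieve the side pressure and lift straight up.

Request:
{"method": "jog_arm", "body": {
  "commands": [
    [-0.6,-0.5,0,0],
    [-0.6,-0.5,0,0],
    [0,0,0,0],
    [0,0,3,0],
    [0,0,5,0],
    [0,0,5,0],
    [0,0,6,0],
    [0,0,8,0],
    [0,0,8,0],
    [0,0,8,0]
  ]
}}

```text
clock: 19.52
tool_pos: [0.5676, 0.1957, 0.0559]
orientation: [-179.9, 0.0, -84.3]
force: [0.2, -0.2, -1.1]
opening: 0.0496
```

Request:
{"method": "jog_arm", "body": {
  "commands": [
    [0,0,10,0],
    [0,0,10,0],
    [0,0,10,0],
    [0,0,10,0],
    [0,0,10,0],
    [0,0,8,0],
    [0,0,5,0],
    [0,0,0,0],
    [0,0,0,0],
    [0,0,0,0]
  ]
}}

```text
clock: 20.35
tool_pos: [0.5668, 0.195, 0.1173]
orientation: [180.0, -0.0, -84.3]
force: [0.0, -0.5, -1.3]
opening: 0.0497
```

Request:
{"method": "jog_arm", "body": {
  "commands": [
    [0,-8,2,-0.5],
    [0,-16,2,-0.5],
    [0,-20,2,-0.5],
    [0,-20,2,-0.5],
    [0,-20,2,-0.5],
    [0,-20,2,-0.5],
    [0,-20,2,-0.5],
    [0,-20,2,-0.5],
    [0,-20,2,-0.5],
    [0,-20,2,-0.5]
  ]
}}

```text
clock: 21.18
tool_pos: [0.5665, 0.0091, 0.1378]
orientation: [180.0, -0.0, -89.4]
force: [0.2, 0.3, -0.8]
opening: 0.0492
```

Request:
{"method": "jog_arm", "body": {
  "commands": [
    [0,-20,2,-0.9],
    [0,-20,2,-0.9],
    [0,-20,2,-0.9],
    [0,-20,2,-0.9],
    [0,-16,2,-0.9],
    [0,-10,0,-0.9],
    [0,-4,0,0],
    [0,0,0,0],
    [0,0,0,0],
    [0,0,0,0]
  ]
}}

```text
clock: 22.02
tool_pos: [0.5671, -0.0983, 0.1477]
orientation: [180.0, 0.0, -94.7]
force: [1.1, 0.3, -1.3]
opening: 0.0496
```

Run:
```python
from h import *
s=wrist();save('w5',s['image']);np.save('w5.npy',s,allow_pickle=True);print(s['obs']['tool_pos'],s['obs']['orientation'],s['obs']['force'])
```

```text
[ 0.56705642 -0.0982685   0.14769312] [ 1.79983464e+02  3.00360382e-03 -9.46567105e+01] [ 1.05395508  0.31802828 -1.28570493]
```

View pics/w5.png

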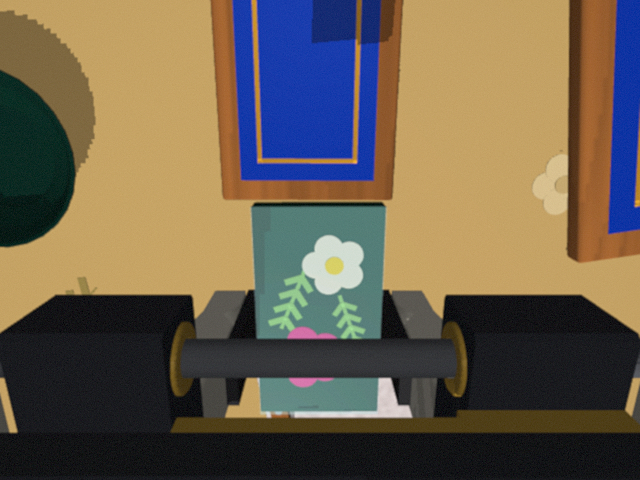

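The wrist view shows the held tile, and behind it plaque A's near half with the brass outline: sides near columns 258 and 358, near edge at row 161. I measure both.

```bash
cat > m.py <<'E'
from h import *
from scipy.spatial.transform import Rotation as Ro
s=np.load('w5.npy',allow_pickle=True).item();h=cv2.cvtColor(s['image'],cv2.COLOR_RGB2HSV)
bl=cv2.inRange(h,(105,120,30),(130,255,255));bl=cv2.morphologyEx(bl,cv2.MORPH_OPEN,np.ones((3,3)))
n,Lb=cv2.connectedComponents(bl,connectivity=4);m=Lb==Lb[100,300]
l=[];r=[];b=[]
for y in range(50,152,3):
    c=np.where(m[y])[0];l.append((c.min()-.5,y));r.append((c.max()+.5,y))
for x in range(268,350,3):
    b.append((x,np.where(m[:,x])[0].max()+.5))
print(l[0],r[0],b[0])
A,B,C=[fitl(ray(s,p,.012)*1000) for p in(l,r,b)]
p1,p2=inter(A,C),inter(B,C);print('angles',ang(A),ang(B),ang(C),'corners',p1,p2,'w',np.linalg.norm(p1-p2))
t=np.radians((ang(A)+ang(B))/2+90 if ang(A)<0 else (ang(A)+ang(B))/2-90)  # yaw of plaque
ex=np.array([np.cos(t),np.sin(t)]);ey=np.array([-ex[1],ex[0]])
ctr=(p1+p2)/2-51*ey;print('yaw',np.degrees(t),'panel centre',ctr)
# tile
g=cv2.inRange(h,(70,50,20),(100,255,255));zt=s['obs']['tool_pos'][2]+.0062
L=[];R=[];T=[]
for y in range(214,286,3):
    c=np.where(g[y,230:430])[0]+230;L.append((c.min()-.5,y));R.append((c.max()+.5,y))
for x in range(262,378,3):
    T.append((x,190+np.where(g[190:260,x])[0].min()-.5))
a,bb,c=[fitl(ray(s,p,zt)*1000) for p in(L,R,T)]
q1,q2=inter(a,c),inter(bb,c);print('tile ang',ang(a),ang(bb),ang(c),'w',np.linalg.norm(q1-q2))
t2=np.radians((ang(a)+ang(bb))/2+90 if ang(a)<0 else (ang(a)+ang(bb))/2-90);e2=np.array([-np.sin(t2),np.cos(t2)])
tc=(q1+q2)/2+45*e2;print('tile centre',tc,'yaw',np.degrees(t2),'tcp',s['obs']['tool_pos']*1000)
print('shift',ctr-tc)
E
python3 m.py
```

```text
(np.float64(258.5), 50) (np.float64(354.5), 50) (268, np.float64(157.5))
angles 85.09378 85.06644 -4.655075 corners [ 601.4767  -150.31694] [ 540.40424 -145.34409] w 61.274574
yaw -4.919891 panel centre [ 566.5665  -198.64261]
tile ang 85.90747 85.24219 -4.6333847 w 48.892384
tile centre [566.978    -98.859825] yaw -4.4251704 tcp [567.05641794 -98.26850017 147.69312342]
shift [ -0.41149902 -99.78278   ]
```

The shift needed is about (-0.4, -99.6) with a turn of -0.4°.

Request:
{"method": "jog_arm", "body": {
  "commands": [
    [0,-6,-2,0],
    [0,-10,-6,0],
    [0,-11,-10,0],
    [0,-12,-11,-0.1],
    [0,-12,-12,-0.1],
    [-0.1,-12,-12,-0.1],
    [-0.1,-12,-12,-0.1],
    [-0.1,-11,-12,0],
    [-0.1,-8.6,-10,0],
    [0,-5,-5,0]
  ]
}}

```text
clock: 22.9
tool_pos: [0.5657, -0.1998, 0.0536]
orientation: [179.9, -0.0, -95.2]
force: [0.0, -0.2, -0.4]
opening: 0.0494
```

Request:
{"method": "jog_arm", "body": {
  "commands": [
    [0,0,-4,0],
    [0,0,-4,0],
    [0,0,-4,0],
    [0,0,-4,0],
    [0,0,-4,0],
    [0,0,-4,0],
    [0,0,0,0],
    [0,0,0,0],
    [0,0,0,0],
    [0,0,0,0]
  ]
}}

```text
clock: 23.73
tool_pos: [0.567, -0.1984, 0.0322]
orientation: [-180.0, -0.0, -95.1]
force: [-0.5, 0.3, -0.9]
opening: 0.0497
```

Run:
```python
from h import *
s=wrist();save('w6',s['image']);np.save('w6.npy',s,allow_pickle=True);print(s['obs']['tool_pos'],s['obs']['orientation'],s['obs']['force'])
```

```text
[ 0.56699481 -0.19837022  0.03215522] [-1.79968454e+02 -4.14376214e-04 -9.50903230e+01] [-0.46966202  0.25298335 -0.8662517 ]
```

View pics/w6.png

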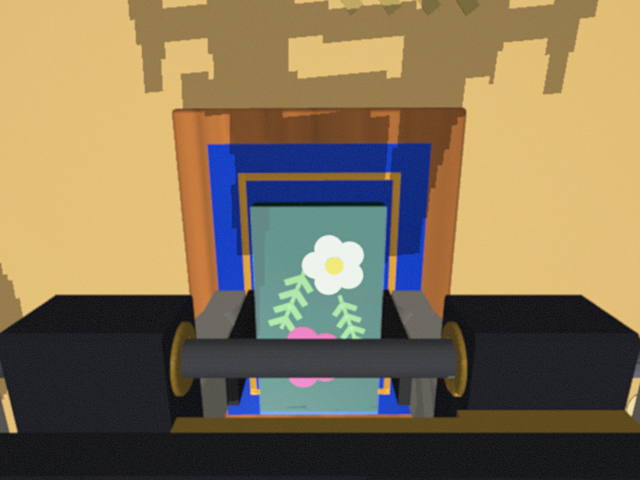

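The tile hangs centred inside the outline: outline sides at about 245 and 393 px, far edge at row 178. A quick numeric check along y:

Run:
```python
from h import *
s=np.load('w6.npy',allow_pickle=True).item();h=cv2.cvtColor(s['image'],cv2.COLOR_RGB2HSV)
z=s['obs']['tool_pos'][2]+.0062
c=320
col=h[150:215,c];print([tuple(int(v) for v in q) for q in col[18:60:2]])
g=cv2.inRange(h,(70,50,20),(100,255,255));gy=200+np.where(g[200:240,c])[0].min()-.5
print('tile far',gy,ray(s,[(c,gy)],z)*1000)
for r in (178,180,182): print(r,ray(s,[(c,r)],.012)*1000)
for x in (246,248,250,252,390,388,386,392): print(x,ray(s,[(x,230)],.012)*1000,h[230,x])
y=230;cc=np.where(g[y,230:430])[0]+230;print('tile sides',ray(s,[(cc.min()-.5,y),(cc.max()+.5,y)],z)*1000)
```

```text
[(113, 217, 128), (112, 230, 131), (122, 117, 118), (19, 185, 146), (20, 191, 147), (21, 211, 149), (146, 67, 107), (113, 224, 131), (114, 214, 131), (112, 225, 129), (113, 217, 129), (113, 231, 129), (114, 210, 131), (113, 229, 130), (113, 220, 132), (113, 213, 132), (113, 221, 128), (105, 241, 56), (77, 207, 32), (86, 84, 88), (85, 80, 153)]
tile far 202.5 [[ 562.31744525 -244.43483261]]
178 [[ 561.78375218 -249.58390139]]
180 [[ 561.85730991 -248.74632505]]
182 [[ 561.93106514 -247.90649972]]
246 [[ 595.86112954 -229.9011342 ]] [ 19 185 154]
248 [[ 594.99343107 -229.8241062 ]] [133  64  99]
250 [[ 594.12574205 -229.74707904]] [112 194 137]
252 [[ 593.25806249 -229.67005272]] [100  83 151]
390 [[ 533.41099545 -224.35726244]] [128  93 110]
388 [[ 534.27802305 -224.43423089]] [112 247 129]
386 [[ 535.1450601  -224.51120018]] [113 162 142]
392 [[ 532.54397728 -224.28029483]] [ 20 195 149]
tile sides [[ 588.54437992 -236.3586115 ]
 [ 539.39104613 -231.99513361]]
```

Margins are about 5-6 mm all around. Lowering gently.

Request:
{"method": "jog_arm", "body": {
  "commands": [
    [0,0.3,-3,0],
    [0,0.4,-3,0],
    [0,0,-2,0],
    [0,0,-2,0],
    [0,0,-1.5,0],
    [0,0,-1.5,0],
    [0,0,-1,0],
    [0,0,0,0],
    [0,0,0,0],
    [0,0,0,0]
  ]
}}

```text
clock: 24.62
tool_pos: [0.5668, -0.1977, 0.0179]
orientation: [-180.0, -0.0, -95.1]
force: [0.3, 0.2, -1.8]
opening: 0.0493
```

Request:
{"method": "jog_arm", "body": {
  "commands": [
    [0,0,-0.3,0],
    [0,0,-0.3,0],
    [0,0,-0.3,0],
    [0,0,-0.3,0],
    [0,0,0,0],
    [0,0,0,0],
    [0,0,0,0],
    [0,0,0,0],
    [0,0,0,0],
    [0,0,0,0]
  ]
}}

```text
clock: 25.45
tool_pos: [0.5668, -0.1977, 0.0167]
orientation: [180.0, -0.0, -95.1]
force: [0.5, -0.3, -1.1]
opening: 0.0495
```

Request:
{"method": "jog_arm", "body": {
  "commands": [
    [0,0,-0.2,0],
    [0,0,-0.2,0],
    [0,0,-0.2,0],
    [0,0,-0.2,0],
    [0,0,-0.1,0],
    [0,0,0,0],
    [0,0,0,0],
    [0,0,0,0],
    [0,0,0,0],
    [0,0,0,0]
  ]
}}

```text
clock: 26.28
tool_pos: [0.5668, -0.1977, 0.0159]
orientation: [-180.0, -0.0, -95.1]
force: [-1.6, 0.7, 2.5]
opening: 0.049
```

The tile touches the panel (force went from -1.1 to +2.5 N). Releasing, then rising straight up.

Request:
{"method": "jog_arm", "body": {
  "commands": [
    [0,0,0,0],
    [0,0,0,0],
    [0,0,0,0],
    [0,0,0,0],
    [0,0,0,0],
    [0,0,0,0],
    [0,0,0,0],
    [0,0,0,0],
    [0,0,0,0],
    [0,0,0,0]
  ],
  "fingers": 80
}}

```text
clock: 27.12
tool_pos: [0.5668, -0.1977, 0.0158]
orientation: [-180.0, 0.0, -95.1]
force: [-0.5, -0.7, 0.5]
opening: 0.0804
```

Request:
{"method": "jog_arm", "body": {
  "commands": [
    [0,0,2,0],
    [0,0,4,0],
    [0,0,8,0],
    [0,0,15,0],
    [0,0,20,0],
    [0,0,25,0],
    [0,0,25,0],
    [0,0,25,0],
    [0,0,20,0],
    [0,0,10,0]
  ]
}}

```text
clock: 27.95
tool_pos: [0.5681, -0.198, 0.1738]
orientation: [-179.7, -0.0, -95.1]
force: [0.5, -0.6, 0.8]
opening: 0.08
```

Request:
{"method": "jog_arm", "body": {
  "commands": [
    [0,0,10,0],
    [0,0,10,0],
    [0,0,10,0],
    [0,0,10,0],
    [0,0,5,0],
    [0,0,0,0],
    [0,0,0,0],
    [0,0,0,0],
    [0,0,0,0],
    [0,0,0,0]
  ]
}}

```text
clock: 28.78
tool_pos: [0.5665, -0.1977, 0.2141]
orientation: [179.9, -0.0, -95.1]
force: [-0.1, -0.6, -0.5]
opening: 0.0797
```

Run:
```python
from h import *
s=wrist();save('w7',s['image']);np.save('w7.npy',s,allow_pickle=True);print(s['obs']['tool_pos'],s['obs']['orientation'],s['obs']['force'])
t=snapshot('scene');save('s7',t['image'])
h=cv2.cvtColor(s['image'],cv2.COLOR_RGB2HSV)
g,b=masks(s);g[:,:150]=0
print('tile',rect(s,g,.022))
R=np.zeros_like(g);R[0:285,200:440]=255
bl=cv2.inRange(h,(105,110,30),(130,255,255))
br=cv2.inRange(h,(15,130,60),(26,255,255))
k=cv2.morphologyEx(bl,cv2.MORPH_CLOSE,np.ones((9,9)));print('panel(blue)',rect(s,k|g,.012))
```

```text
[ 0.56648087 -0.19768327  0.21410481] [ 1.79934837e+02 -8.73577720e-05 -9.51003053e+01] [-0.07271483 -0.63853549 -0.53385932]
tile (array([ 566.8, -198.4,   49.1,   88.5,   -5.1]), array([317.8490566 , 206.85220126]))
panel(blue) (array([ 328.1, -178.5,   81.7,  185.6,    5. ]), array([594.43147208, 195.81725888]))
```

View pics/w7.png

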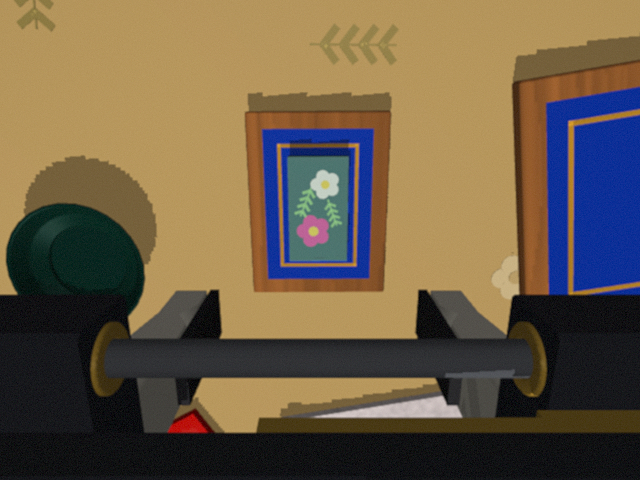

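View pics/s7.png

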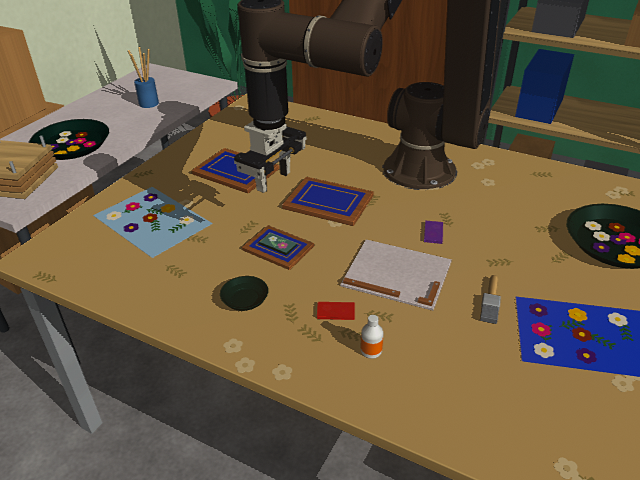

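The tile (318,207) lies inside the brass outline (columns 280-357, rows 145-265). Its centre measures (566.8, -198.4) against the panel's (566.6, -198.6), with yaw -5.1° against -4.9°. The bottle, dish and brush are unmoved, so I hand in.

```bash
python3 -c "
from plant import close_job
print(close_job())"
```

```text
the job is handed in; nothing more can be done
None
```

The job is handed in: the tile lies inside the brass outline on the smallest plaque, with the gripper clear above it. It took about 29 s of the 58 s allowed.

- **Sliding into the corner:** I gripped the tile across its 50 mm and slid it along the board with one finger in the gap. The tool stalled against both stops, with about 9 N on the long one and 12 N on the end one. The last wrist picture showed the tile's edge parallel to the long stop. It also showed a constant offset of about 0.9 mm, which I put down to calibration because the tool had stopped moving.
- **Laying it down:** I lifted it straight up, lowered it until light contact (about 2.5 N), and let go. The final wrist picture puts its centre at (566.8, -198.4) mm, yaw -5.1°. The outline's centre, measured before laying it down, is (566.6, -198.6) mm, yaw -4.9°.
- **Other items:** In the final scene picture the glue bottle, dish and brush look unmoved; I did not measure them.
- **Failed check:** My blue-panel measurement after release locked onto the neighbouring plaque, so I ignored it and used the earlier one.

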